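# Locate a brake pad in the gauging fixture and hold it down on the dial gauge

## Task

Set the brake pad that lies on the checking fixture up for gauging its backing plate, with light fingertip pushes only: first push it straight back until its long edge rests against the two locating pins, then slide it endways along the pins until its end touches the end stop, and last press it down over the gauge plunger until it lies flat on both rest bars. Finish while still holding it down there with light pressure, so that the dial can be read. Do not pick the pad up, and leave the spare pad, the caliper and the marker alone.

Things in the scene. Friction and masses are not known exactly. Their poses are not given: they have to be found in the camera images.
- fixture: checking fixture, fixed, 180 x 250 x 116 mm (x, y, z): grey base, steel top plate (x -28 to 74, y -125 to 125, top at z 98 mm). Across it along x lie two flat rest bars 12 mm wide at y -35 and 52 mm, tops at z 103 mm. Origin: centre of underside; x to its back (pins), y to its left (end stop), z up. A dial gauge leans in front (x -110 to -40, near y 32 mm), all below the plate's top
- nest (a point): point at rest-bar height (fixture x 20, y 10, z 103 mm) where the centre of the pad's underside lies when the pad is fully located; axes as the fixture's
- pin_left (a point): front of the left locating pin, 2.75 mm above the bars (nest x 23.5, y 35 mm): where the pad's back edge is to rest. The pin is upright, 10 mm in diameter, its top 11 mm above the bars
- pin_right (a point): the same point of the right locating pin (nest x 23.5, y -35 mm)
- stop_face (a point): point of the end stop where the pad's left end is to touch, 2.75 mm above the bars (nest x -4, y 67.8 mm). The stop is a dark steel block 40 x 18 x 18 mm; its flat face spans nest x -24 to 16 mm, its top is 13 mm above the bars
- gauge_plunger (a joint): travel of the gauge plunger, m, growing downwards: an upright 8 mm pin, round-tipped, at nest x 0, y 22 mm, under the pad. 0 = up, tip 2 mm above the bars, which lifts the pad's left end; about 0.0016 to 0.002 = level with the bars, pad flat. Springs back; 3.5 to 4 N push it down to the bars, the pad's weight helps; end of travel 0.006
- brake_pad: brake pad, friction face up, loose, about 0.28 kg. Origin: centre of underside; x to its back edge, y to its left, z up. Backing plate 5.5 mm thick: straight front edge x -23.5 (y -59 to 59), straight back edge x 23.5 (y -49 to 49), blunt points at both ends (x -4, y -67.8 and 67.8 mm). On it two friction blocks, x -22 to 20, y -52 to -2 and 2 to 52, top z 15.3 mm
- pad_edge_left (a point): point on the pad's back edge, pad x 23.5, y 35, z 2.75 mm; starts 10 to 26 mm short of the pins
- pad_edge_right (a point): point on the pad's back edge, pad x 23.5, y -35, z 2.75 mm; starts 10 to 26 mm short of the pins
- pad_tip_left (a point): the pad's left end point, which is to meet the end stop: pad x -4, y 67.8, z 2.75 mm; starts 10 to 24 mm short of it
- spare_pad: a second, equal brake pad (47 x 136 x 15 mm) lying on the bench to the right of the fixture: leave alone. Origin: centre of its underside
- caliper: vernier caliper, 69 x 220 x 10 mm, lying on the bench to the left of the fixture: leave alone. Origin: centre of its underside
- marker: black felt marker, 16 x 132 x 16 mm, lying on the bench behind the fixture: leave alone. Origin: centre of its underside

How it is judged (in metres and radians):
On the way, in this order (a step that is already met when the one before it is completed fails the run):
1. the pad's long back edge rests against both locating pins (x of each of pad_edge_left, pad_edge_right in the frame of nest above 0.0213 m), for 0.1 s.
2. the pad's left end touches the end stop, its back edge still along the pins (y of pad_tip_left in the frame of nest above 0.0656 m and x of each of pad_edge_left, pad_edge_right in the frame of nest above 0.0205 m), for 0.1 s.
3. a fingertip presses the pad down flat over the gauge plunger (value of joint gauge_plunger above 0.0012 m and contact force between the fingers and brake_pad above 0.5 N), for 0.3 s.
At the end, for the whole second after the job is handed in: The pad's back edge lies within 3 mm of both pins and its left end within 3 mm of the end stop; a fingertip holds it down flat on the rest bars (tilt under 0.015 rad, plunger at least 1.2 mm down) with 0.5 to 25 N, and it is at rest (all of step 3 and x of each of pad_edge_left, pad_edge_right in the frame of nest above 0.0205 m and y of pad_tip_left in the frame of nest above 0.0648 m and angle between brake_pad's own z axis and vertical below 0.015 rad and contact force between the fingers and brake_pad below 25 N and linear speed of brake_pad below 0.01 m/s); the arm keeps its last pose, push and grip.
It fails at once if the pad is lifted or tipped (z of brake_pad in the frame of nest above 0.008 m or angle between brake_pad's own z axis and vertical above 0.12 rad).
It fails at once if the pad is pushed hard (over 35 N) (contact force between the arm and brake_pad above 35 N).
It fails at once if a bystander (spare pad, caliper, marker) is moved (distance of any of spare_pad, caliper, marker from where it was at the start of the episode above 0.01 m).
It also fails if it takes over 58 s, if anything falls off the work surface, if the arm or the gripper's body presses on something with over 40 N, if the wrist force passes 120 N, or if a joint passes its speed limit or range.

## Robot

A 6-joint arm with a two-finger parallel gripper is mounted at the origin on a cart in front of the work surface, level with it; the furniture and walls round the work are solid. World frame = base frame: x ahead of the robot, y to its left, z up, the work surface at z = 0. Lengths are in m, angles in degrees, forces in N, time in s.
With the tool pointing down it reaches from about 0.325 to 0.85 m from the base axis. Payload 15.5 kg.
Tool frame: the origin (TCP) lies midway between the tips of the shut fingers; the grasp point (between the pads) lies 19 mm behind it; z points along the fingers, y is the direction in which the jaws open and shut (so a half turn about z gives the same grasp; the last joint's range is limited). The gripper opens to 91 mm and grips with 3 to 60 N. Pads are 32 mm wide; open, the fingers measure 118 mm over their backs; the gripper's body (76 mm by 178 mm) begins 60 mm behind the grasp point.
Start: joints at [67.351, 28.281, 77.091, -0, 74.628, -5.472], TCP at [0.185, 0.597, 0.214] pointing down, gripper open.
Joint ranges: [-166.48, 166.48], [-47.26, 123.95], [12.59, 153.08], [-70.14, 250.14], [6.76, 159.57], [-176.63, 176.63]. Speed limits (degrees/s): [108.29, 108.29, 147.25, 172.46, 172.46, 172.46].

## Interface

Orientations are given as a 3x3 rotation matrix whose columns are the frame's x, y, z axes.
In Python, from plant import arm gives the robot as it stands. The module is installed in compiled form; this text tells all that it offers.
- The arm moves only by the tool drive_tool, never from a script. Its argument "plan" is a list of rows, each an object with "travel": the shift along the tool's x, y, z in m, a list of three; "twist": the turn, a rotation vector about the tool's x, y, z in rad, a list of three. A call has exactly 8 rows; each row is the pose to reach, as a shift and turn from the pose commanded when the call began, along the tool's axes at that moment; what a row does not reach only later rows make up. A row lasts 1/10 s, in which the tool goes at most 50 mm and 8.59 degrees, less where a joint would pass 70% of its speed; a pose out of reach is approached as far as the arm can. A call with a gripper value outside its range is refused whole. "claw" is the gripper's target within -1 to 1 (fully open at 1, half-way at 0, shut at -1), set as the call begins (left out, the last holds). The fingers move at their own pace and stop on an object; the grip force is fixed at half the most. Time passes only in rows, so rows that repeat a pose let the fingers close, or fill a call up. It gives the time, the measured TCP pose, the force and the opening at its end, in the units of the state.
- arm.get_obs(): the state, without advancing time (a new reading comes with each control period).
- arm.grab_frame(name): name is "scene" or "top"; returns the picture (384x512x3 uint8, red, green, blue); there is no depth.
- arm.get_calibration(name): a dict with "intrinsics" (3x3 intrinsics, pixels), "R" (3x3) and "t" (3): a world point X has camera coordinates R X + t. Camera axes: x right, y down, z forward; pixel columns grow to the right and rows downward; lengths in m; the calibration is good to about 2 mm. A picture is of the moment at which its call begins. get_calibration takes no time and is no camera call.
- arm.job_done(): hands the job in, once; it reports no verdict.
The state is a dict: "clock": time; "q": joint angles; "joint_vel": joint speeds; "joint_torque": joint torques, N m; "position": TCP position; "orientation": TCP orientation; "wrist_force": force on the tool from outside, world axes, zero at the start; "ft_torque": the same for the moment, N m; "gripper_width": opening from 0.0 (shut) to 1.0 (fully open).
Only numpy, scipy, OpenCV 4.12 (cv2) and the standard library are available. Lean on these libraries where they do the work, as an engineer would, in place of code of your own. Each camera call takes 0.05 s, during which the arm holds its last target. There are 200 camera calls.

## Working session

There is one attempt and no reset: what is moved stays moved. The work goes in short steps, Python scripts to look and compute and a tool call to move; the robot and the scene stay as the last step left them, time stands still between calls to the robot, and variables do not carry over. Pictures are saved under pics/ and viewed, about 8 in all and at most 12, crops included, and the job is handed in when it is done.

Besides the shell and the picture viewer there is one more tool, called after "Emit:" by a JSON object that holds its "name" and its "arguments". drive_tool: Moves the arm, as the interface text tells. Its arguments: {"type":"object","properties":{"plan":{"type":"array"},"claw":{"type":"number"}},"required":["plan"]}

```bash
mkdir -p pics; python3 - <<'E'
from plant import arm
import cv2,numpy as np
o=arm.get_obs();print({k:np.round(v,4).tolist() for k,v in o.items()})
for n in("top","scene"):
    c=arm.get_calibration(n);print(n,[np.round(c[k],4).tolist() for k in("intrinsics","R","t")])
    f=arm.grab_frame(n);cv2.imwrite(f"pics/{n}0.png",cv2.resize(f[:,:,::-1],(800,600),interpolation=cv2.INTER_CUBIC))
E
```

```text
{'clock': 0.0, 'q': [67.352, 28.3152, 77.128, -0.0007, 74.6291, -5.473], 'joint_vel': [-0.0587, 0.0395, 0.0672, 0.0046, -0.0341, -0.005], 'joint_torque': [0.0013, -87.8824, -38.1848, 0.0709, 0.0533, -0.0002], 'position': [0.1844, 0.5968, 0.2133], 'orientation': [[-0.9554, 0.2953, -0.0005], [0.2953, 0.9554, -0.0012], [0.0001, -0.0013, -1.0]], 'wrist_force': [0.3477, -0.3441, -0.1213], 'ft_torque': [-0.0335, -0.0235, 0.0601], 'gripper_width': 1.0012}
top [[[394.3593, 0.0, 252.5352], [0.0, 394.3593, 197.6198], [0.0, 0.0, 1.0]], [[-0.026, -0.9996, -0.0149], [-0.9849, 0.0281, -0.1707], [0.1711, 0.0102, -0.9852]], [0.0305, 0.6116, 1.3684]]
scene [[[469.2444, 0.0, 266.1613], [0.0, 469.2444, 195.022], [0.0, 0.0, 1.0]], [[0.7966, -0.6044, 0.0097], [-0.3083, -0.4201, -0.8535], [0.5199, 0.6769, -0.521]], [-0.4833, 0.2759, 1.0852]]
```

View pics/top0.png

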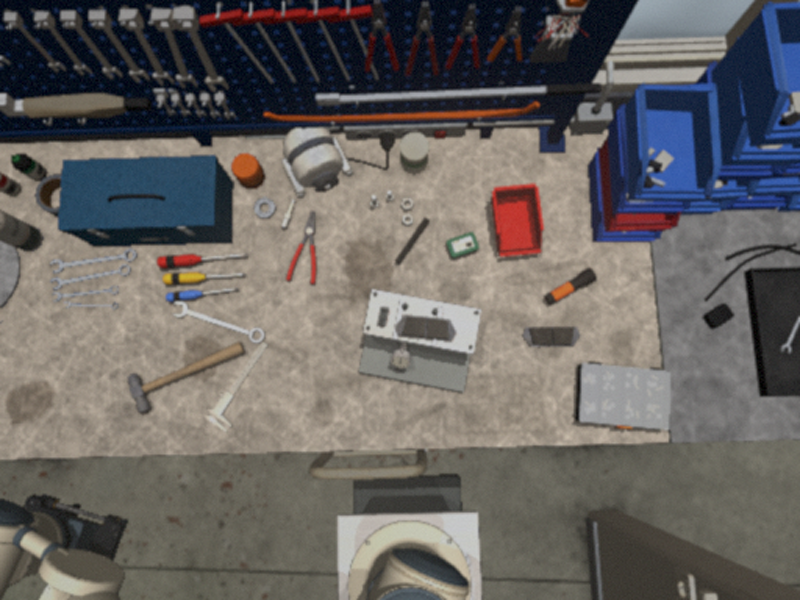

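View pics/scene0.png

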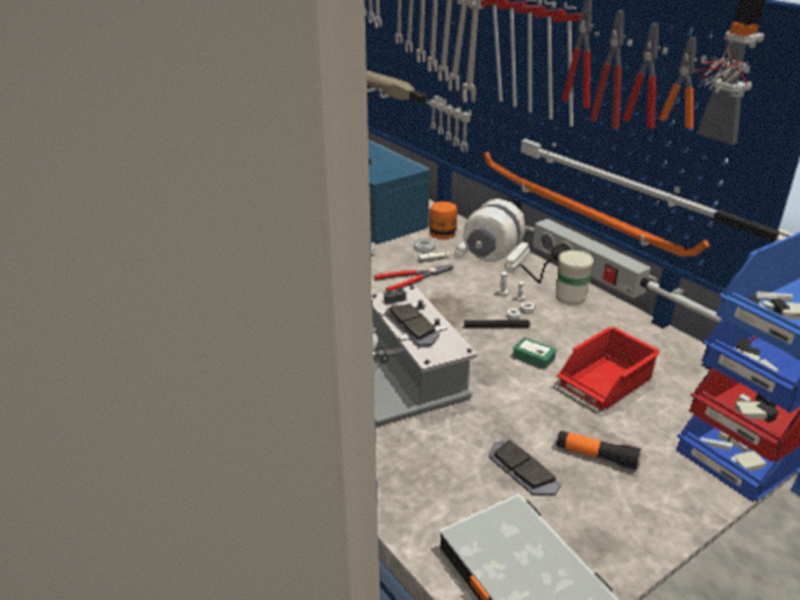

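Top view: the fixture is at about (420,340), the pad on it at (425,328), the stop at (384,316), the pins at (405,307) and (434,312). The spare pad (550,337), caliper (235,390) and marker (412,240) are all clear. The scene camera is half blocked by the arm. I'll zoom in on the fixture.

```bash
python3 - <<'E'
from plant import arm
import cv2,numpy as np
f=np.mean([arm.grab_frame("top").astype(float) for _ in range(6)],0)
np.save("top_avg.npy",f)
c=f[180:252,222:318,::-1].astype(np.uint8)
cv2.imwrite("pics/crop1.png",cv2.resize(c,(768,576),interpolation=cv2.INTER_CUBIC))
E
```

```text
(no output)
```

View pics/crop1.png

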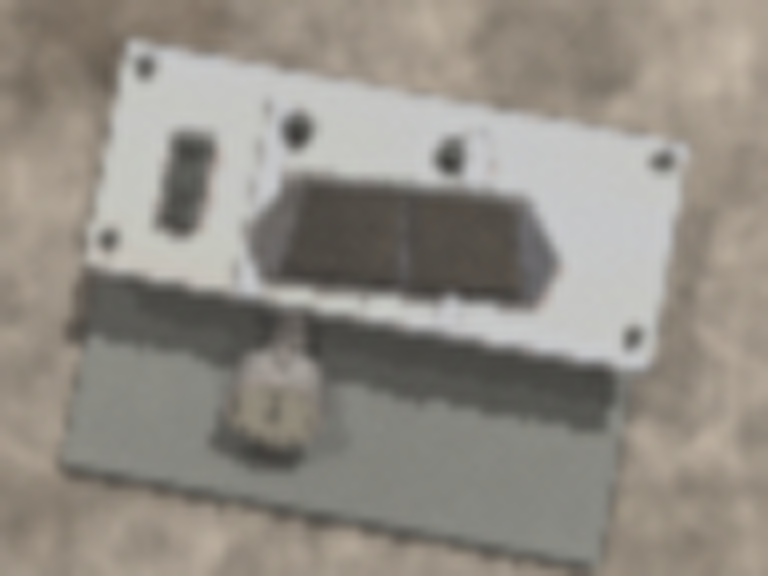

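```bash
cat > h.py <<'E'
import numpy as np
from plant import arm
from scipy.optimize import least_squares
def back(uv,z,cam="top"):
    c=arm.get_calibration(cam);K,R,t=(np.array(c[k]) for k in("intrinsics","R","t"))
    d=R.T@np.linalg.solve(K,[uv[0],uv[1],1]);C=-R.T@t
    return (C+d*(z-C[2])/d[2])[:2]
def crop(p,o=(222,180),s=8): return [(p[0]+.5)/s-.5+o[0],(p[1]+.5)/s-.5+o[1]]
def rot(a): return np.array([[np.cos(a),-np.sin(a)],[np.sin(a),np.cos(a)]])
def fit(loc,w):
    loc,w=np.array(loc)/1e3,np.array(w)
    r=least_squares(lambda v:(loc@rot(v[2]).T+v[:2]-w).ravel(),[*w.mean(0),0])
    return r.x,1e3*r.fun.reshape(-1,2)
E
python3 - <<'E'
from h import *
np.set_printoptions(precision=4,suppress=True)
w=[back(crop(p),.098) for p in[(130,42),(688,147),(652,368),(88,262)]]
F,r=fit([(74,125),(74,-125),(-28,-125),(-28,125)],w);print("fixture",F[:2],np.degrees(F[2]),"\n",r)
w=[back(crop(p),.1185) for p in[(298,180),(525,198),(518,302),(275,280)]]
w+=[back(crop(p),.108) for p in[(246,240),(560,267)]]
P,r=fit([(20,52),(20,-52),(-22,-52),(-22,52),(-4,67.8),(-4,-67.8)],w);print("pad",P[:2],np.degrees(P[2]),"\n",r)
N=F[:2]+rot(F[2])@[.02,.01];print("nest",N)
# pins check
for n,p in(("pl",(297,131)),("pr",(450,156))):print(n,1e3*rot(F[2]).T@(back(crop(p),.114)-N))
for l in[(23.5,35),(23.5,-35),(-4,67.8),(0,0)]:
    print(l,1e3*rot(F[2]).T@(P[:2]+rot(P[2])@(np.array(l)/1e3)-N))
print("yaw rel",np.degrees(P[2]-F[2]))
E
```

```text
fixture [ 0.554  -0.0422] -12.327522965439973 
 [[ 1.5141  0.3835]
 [ 1.8074 -1.9834]
 [-1.9805 -0.4404]
 [-1.341   2.0403]]
pad [ 0.5581 -0.0526] -6.865777424171268 
 [[-0.5597  4.6619]
 [-2.4452 -1.8161]
 [ 0.4792 -1.5994]
 [ 0.6098 -1.3522]
 [ 1.3211  0.1504]
 [ 0.5949 -0.0446]]
nest [ 0.5757 -0.0367]
pl [24.4258 34.4508]
pr [ 25.8962 -32.2337]
(23.5, 35) [ 6.3276 17.7756]
(23.5, -35) [ 12.9903 -51.9066]
(-4, 67.8) [-24.1695  47.8092]
(0, 0) [-13.7343 -19.3023]
yaw rel 5.461745541268705
```

```bash
cat >> h.py <<'E'
N=np.array([.5750,-.0365]);YAW=np.radians(-12.3)
def state():
    o=arm.get_obs();p=np.array(o["position"]);R=np.array(o["orientation"])
    n=rot(YAW).T@(p[:2]-N)*1e3
    print("t",round(o["clock"],2),"nest mm",n.round(2),"z",round(p[2]*1e3,2),"yaw",np.degrees(np.arctan2(-R[0,1],R[1,1])).round(2),
      "F nest",(rot(YAW).T@np.array(o["wrist_force"])[:2]).round(2),"Fz",np.round(o["wrist_force"][2],2),"w",np.round(o["gripper_width"],3))
    return o,p,R
def go(x,y,z):
    o,p,R=state();T=np.array([*(N+rot(YAW)@(np.array([x,y])/1e3)),z/1e3])
    Y=np.array([[np.cos(YAW),np.sin(YAW),0],[-np.sin(YAW),np.cos(YAW),0]])
    yaw=np.arctan2(-R[0,1],R[1,1])
    print("travel",(R.T@(T-p)).round(4),"twist z",round(yaw-YAW,4))
E
python3 -c "
from h import *
go(-72,-19,200)"
```

```text
t 0.4 nest mm [-516.46  535.85] z 213.82 yaw -17.18 F nest [ 0.23 -1.  ] Fz 0.96 w 1.001
travel [-0.49   -0.5151  0.0139] twist z -0.0851
```

Emit:
{"name": "drive_tool", "arguments": {"plan": [{"travel": [-0.02, -0.02, 0], "twist": [0, 0, -0.01]}, {"travel": [-0.05, -0.052, 0], "twist": [0, 0, -0.02]}, {"travel": [-0.08, -0.084, 0], "twist": [0, 0, -0.03]}, {"travel": [-0.11, -0.116, 0], "twist": [0, 0, -0.04]}, {"travel": [-0.14, -0.148, 0], "twist": [0, 0, -0.05]}, {"travel": [-0.17, -0.18, 0], "twist": [0, 0, -0.06]}, {"travel": [-0.2, -0.21, 0], "twist": [0, 0, -0.07]}, {"travel": [-0.23, -0.242, 0], "twist": [0, 0, -0.085]}], "claw": 0}}

```text
clock: 1.2
position: [0.3335, 0.2966, 0.2141]
orientation: [[-0.977, 0.212, 0.001], [0.212, 0.977, 0.0], [-0.001, 0.001, -1.0]]
wrist_force: [1.1, -0.3, 0.3]
gripper_width: 0.498
```

```bash
python3 -c "
from h import *
go(-72,-19,180)"
```

```text
t 1.2 nest mm [-306.95  273.99] z 214.14 yaw -12.27 F nest [ 1.14 -0.03] Fz 0.26 w 0.498
travel [-0.2348 -0.2931  0.0341] twist z 0.0006
```

Emit:
{"name": "drive_tool", "arguments": {"plan": [{"travel": [-0.03, -0.037, 0], "twist": [0, 0, 0]}, {"travel": [-0.06, -0.075, 0], "twist": [0, 0, 0]}, {"travel": [-0.09, -0.112, 0], "twist": [0, 0, 0]}, {"travel": [-0.12, -0.15, 0], "twist": [0, 0, 0]}, {"travel": [-0.15, -0.187, 0.005], "twist": [0, 0, 0]}, {"travel": [-0.18, -0.225, 0.01], "twist": [0, 0, 0]}, {"travel": [-0.21, -0.262, 0.02], "twist": [0, 0, 0]}, {"travel": [-0.235, -0.293, 0.034], "twist": [0, 0, 0]}]}}

```text
clock: 2.0
position: [0.5013, -0.041, 0.1801]
orientation: [[-0.977, 0.214, 0.002], [0.214, 0.977, -0.0], [-0.002, -0.0, -1.0]]
wrist_force: [0.8, 0.8, 0.4]
gripper_width: 0.501
```

```bash
python3 -c "
from h import *
go(-72,-19,106)"
```

```text
t 2.0 nest mm [-71.03 -20.06] z 180.13 yaw -12.36 F nest [0.59 0.91] Fz 0.44 w 0.501
travel [0.0011 0.0011 0.0741] twist z -0.001
```

Descend, then look to check the finger gap.

Emit:
{"name": "drive_tool", "arguments": {"plan": [{"travel": [0.001, 0.001, 0.015], "twist": [0, 0, 0]}, {"travel": [0.001, 0.001, 0.03], "twist": [0, 0, 0]}, {"travel": [0.001, 0.001, 0.045], "twist": [0, 0, 0]}, {"travel": [0.001, 0.001, 0.055], "twist": [0, 0, 0]}, {"travel": [0.001, 0.001, 0.063], "twist": [0, 0, 0]}, {"travel": [0.001, 0.001, 0.069], "twist": [0, 0, 0]}, {"travel": [0.001, 0.001, 0.073], "twist": [0, 0, 0]}, {"travel": [0.001, 0.001, 0.074], "twist": [0, 0, 0]}]}}

```text
clock: 2.8
position: [0.4992, -0.0371, 0.1058]
orientation: [[-0.977, 0.213, -0.0], [0.213, 0.977, -0.0], [0.0, -0.0, -1.0]]
wrist_force: [0.6, 1.4, -0.4]
gripper_width: 0.497
```

```bash
cat >> h.py <<'E'
def look(name,cam,box,n=3):
    import cv2
    f=np.mean([arm.grab_frame(cam).astype(float) for _ in range(n)],0).astype(np.uint8)
    x,y,w,h=box;s=768//w
    cv2.imwrite(f"pics/{name}.png",cv2.resize(f[y:y+h,x:x+w,::-1],None,fx=s,fy=s,interpolation=cv2.INTER_CUBIC))
E
python3 - <<'E'
from h import *
go(-62,-19,106)
look("s1","scene",(210,160,96,72),4)
E
```

```text
t 2.8 nest mm [-73.89 -16.73] z 105.76 yaw -12.3 F nest [0.25 1.45] Fz -0.4 w 0.497
travel [-0.0119 -0.0023 -0.0002] twist z 0.0
```

View pics/s1.png

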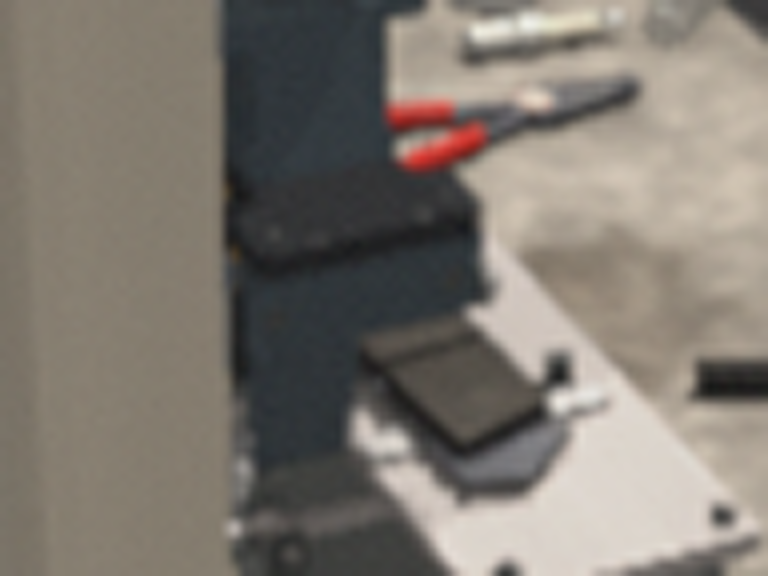

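Emit:
{"name": "drive_tool", "arguments": {"plan": [{"travel": [-0.003, 0, 0], "twist": [0, 0, 0]}, {"travel": [-0.006, 0, 0], "twist": [0, 0, 0]}, {"travel": [-0.009, 0, 0], "twist": [0, 0, 0]}, {"travel": [-0.012, 0, 0], "twist": [0, 0, 0]}, {"travel": [-0.015, 0, 0], "twist": [0, 0, 0]}, {"travel": [-0.017, 0, 0], "twist": [0, 0, 0]}, {"travel": [-0.019, 0, 0], "twist": [0, 0, 0]}, {"travel": [-0.021, 0, 0], "twist": [0, 0, 0]}]}}

```text
clock: 3.8
position: [0.5197, -0.0416, 0.1059]
orientation: [[-0.977, 0.213, -0.0], [0.213, 0.977, 0.0], [0.0, 0.0, -1.0]]
wrist_force: [-0.8, 1.4, 0.2]
gripper_width: 0.497
```

Emit:
{"name": "drive_tool", "arguments": {"plan": [{"travel": [-0.001, 0, 0], "twist": [0, 0, 0]}, {"travel": [-0.002, 0, 0], "twist": [0, 0, 0]}, {"travel": [-0.003, 0, 0], "twist": [0, 0, 0]}, {"travel": [-0.004, 0, 0], "twist": [0, 0, 0]}, {"travel": [-0.005, 0, 0], "twist": [0, 0, 0]}, {"travel": [-0.006, 0, 0], "twist": [0, 0, 0]}, {"travel": [-0.007, 0, 0], "twist": [0, 0, 0]}, {"travel": [-0.007, 0, 0], "twist": [0, 0, 0]}]}}

```text
clock: 4.6
position: [0.5268, -0.0432, 0.1059]
orientation: [[-0.977, 0.213, 0.0], [0.213, 0.977, -0.0], [-0.0, -0.0, -1.0]]
wrist_force: [-0.8, -0.3, 1.0]
gripper_width: 0.496
```

```bash
python3 - <<'E'
from h import *
go(-39.5,-19,106)
look("t1","top",(222,180,96,72),4)
E
```

```text
t 4.6 nest mm [-45.67 -16.85] z 105.92 yaw -12.31 F nest [-0.67 -0.44] Fz 1.03 w 0.496
travel [-0.0062 -0.0021 -0.0001] twist z -0.0002
```

View pics/t1.png

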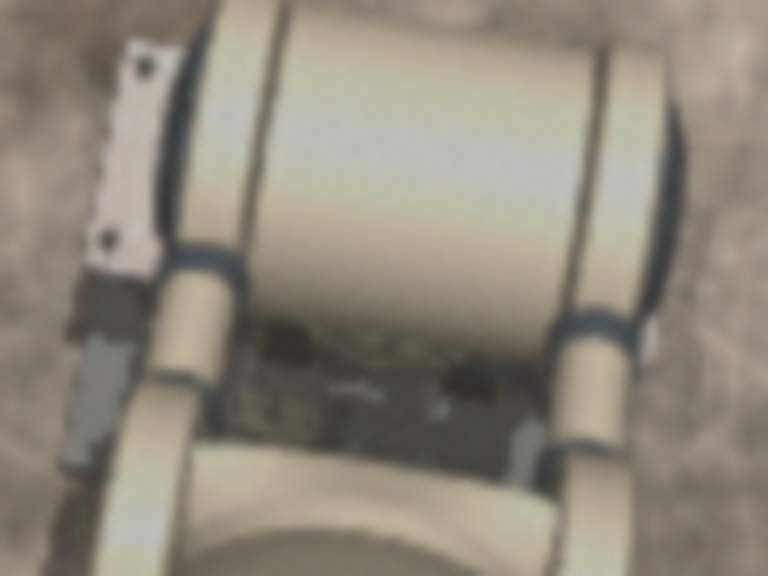

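The top view is blocked by the wrist while I push, so from here I go by force in small steps.

Emit:
{"name": "drive_tool", "arguments": {"plan": [{"travel": [-0.0005, 0, 0], "twist": [0, 0, 0]}, {"travel": [-0.001, 0, 0], "twist": [0, 0, 0]}, {"travel": [-0.0015, 0, 0], "twist": [0, 0, 0]}, {"travel": [-0.002, 0, 0], "twist": [0, 0, 0]}, {"travel": [-0.0025, 0, 0], "twist": [0, 0, 0]}, {"travel": [-0.003, 0, 0], "twist": [0, 0, 0]}, {"travel": [-0.003, 0, 0], "twist": [0, 0, 0]}, {"travel": [-0.003, 0, 0], "twist": [0, 0, 0]}]}}

```text
clock: 5.6
position: [0.5296, -0.0438, 0.1059]
orientation: [[-0.977, 0.213, 0.0], [0.213, 0.977, -0.0], [-0.0, 0.0, -1.0]]
wrist_force: [-1.0, 0.9, 0.1]
gripper_width: 0.503
```

Emit:
{"name": "drive_tool", "arguments": {"plan": [{"travel": [-0.0002, 0, 0], "twist": [0, 0, 0]}, {"travel": [-0.0004, 0, 0], "twist": [0, 0, 0]}, {"travel": [-0.0006, 0, 0], "twist": [0, 0, 0]}, {"travel": [-0.0008, 0, 0], "twist": [0, 0, 0]}, {"travel": [-0.001, 0, 0], "twist": [0, 0, 0]}, {"travel": [-0.001, 0, 0], "twist": [0, 0, 0]}, {"travel": [-0.001, 0, 0], "twist": [0, 0, 0]}, {"travel": [-0.001, 0, 0], "twist": [0, 0, 0]}]}}

```text
clock: 6.4
position: [0.5304, -0.044, 0.1059]
orientation: [[-0.977, 0.213, -0.0], [0.213, 0.977, 0.0], [0.0, 0.0, -1.0]]
wrist_force: [-2.1, 1.1, -0.2]
gripper_width: 0.499
```

```bash
python3 - <<'E'
from h import *
go(-39.5,-19,106)
look("s2","scene",(210,160,96,72),4)
E
```

```text
t 6.4 nest mm [-41.97 -16.79] z 105.91 yaw -12.31 F nest [-2.29  0.58] Fz -0.22 w 0.499
travel [-0.0025 -0.0022 -0.0001] twist z -0.0001
```

View pics/s2.png

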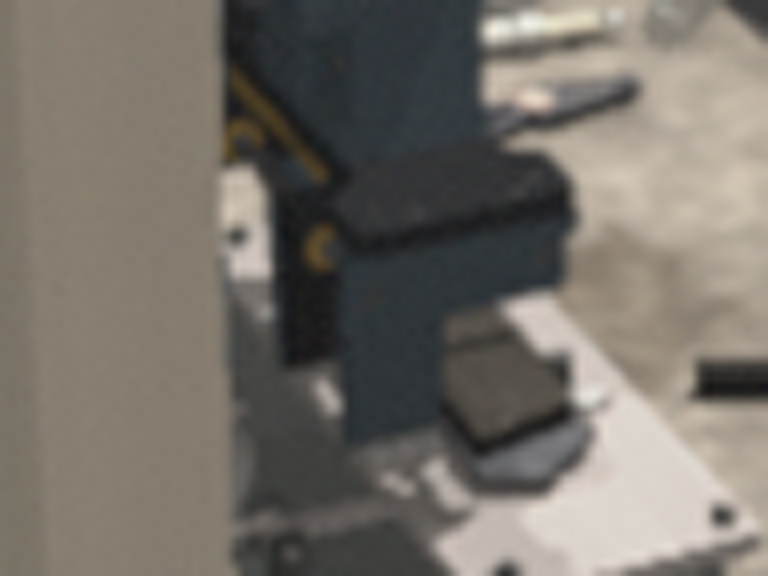

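The scene view shows the pad squared to the fingers and close to the right pin (560,375). Contact isn't firm yet, so I keep creeping.

Emit:
{"name": "drive_tool", "arguments": {"plan": [{"travel": [-0.0002, 0, 0], "twist": [0, 0, 0]}, {"travel": [-0.0004, 0, 0], "twist": [0, 0, 0]}, {"travel": [-0.0006, 0, 0], "twist": [0, 0, 0]}, {"travel": [-0.0008, 0, 0], "twist": [0, 0, 0]}, {"travel": [-0.001, 0, 0], "twist": [0, 0, 0]}, {"travel": [-0.001, 0, 0], "twist": [0, 0, 0]}, {"travel": [-0.001, 0, 0], "twist": [0, 0, 0]}, {"travel": [-0.001, 0, 0], "twist": [0, 0, 0]}]}}

```text
clock: 7.4
position: [0.5308, -0.044, 0.1058]
orientation: [[-0.977, 0.213, -0.001], [0.213, 0.977, 0.0], [0.001, 0.0, -1.0]]
wrist_force: [-6.8, 2.0, 2.9]
gripper_width: 0.499
```

```bash
python3 -c "
from h import *
state()"
```

```text
t 7.4 nest mm [-41.55 -16.76] z 105.8 yaw -12.31 F nest [-7.04  0.56] Fz 2.91 w 0.499
```

Emit:
{"name": "drive_tool", "arguments": {"plan": [{"travel": [-0.0001, 0, 0], "twist": [0, 0, 0]}, {"travel": [-0.0003, 0, 0], "twist": [0, 0, 0]}, {"travel": [-0.0004, 0, 0], "twist": [0, 0, 0]}, {"travel": [-0.0006, 0, 0], "twist": [0, 0, 0]}, {"travel": [-0.0007, 0, 0], "twist": [0, 0, 0]}, {"travel": [-0.0007, 0, 0], "twist": [0, 0, 0]}, {"travel": [-0.0007, 0, 0], "twist": [0, 0, 0]}, {"travel": [-0.0007, 0, 0], "twist": [0, 0, 0]}]}}

```text
clock: 8.2
position: [0.531, -0.0441, 0.1057]
orientation: [[-0.977, 0.213, -0.002], [0.213, 0.977, 0.0], [0.002, 0.0, -1.0]]
wrist_force: [-9.1, 3.2, 2.9]
gripper_width: 0.499
```

```bash
python3 -c "
from h import *
o,_,_=state();print(o['ft_torque'])"
```

```text
t 8.2 nest mm [-41.36 -16.76] z 105.69 yaw -12.3 F nest [-9.56  1.21] Fz 2.9 w 0.499
[0.42686756 1.5501636  0.00785115]
```

Emit:
{"name": "drive_tool", "arguments": {"plan": [{"travel": [0.008, 0, 0], "twist": [0, 0, 0]}, {"travel": [0.016, 0, -0.01], "twist": [0, 0, 0]}, {"travel": [0.016, -0.01, -0.035], "twist": [0, 0, 0]}, {"travel": [0.016, -0.035, -0.05], "twist": [0, 0, 0]}, {"travel": [0.006, -0.06, -0.05], "twist": [0, 0, 0]}, {"travel": [-0.01, -0.08, -0.05], "twist": [0, 0, 0]}, {"travel": [-0.025, -0.096, -0.05], "twist": [0, 0, 0]}, {"travel": [-0.034, -0.1, -0.04], "twist": [0, 0, 0]}], "claw": -1}}

```text
clock: 9.0
position: [0.5455, -0.1513, 0.1475]
orientation: [[-0.977, 0.215, 0.004], [0.215, 0.977, -0.002], [-0.004, -0.001, -1.0]]
wrist_force: [0.7, 0.2, 0.4]
gripper_width: 0.007
```

```bash
sed -i 's/^N=.*/N0=np.array([.5750,-.0365]);YAW=np.radians(-12.3);N=N0+rot(YAW)@[-.0019,.0005]/' h.py; python3 - <<'E'
from h import *
go(-4,-112,103)
look("s3","scene",(190,150,128,96),4)
E
```

```text
t 9.0 nest mm [  -2.43 -118.96] z 147.5 yaw -12.39 F nest [0.62 0.32] Fz 0.42 w 0.007
travel [0.0018 0.007  0.0445] twist z -0.0016
```

View pics/s3.png

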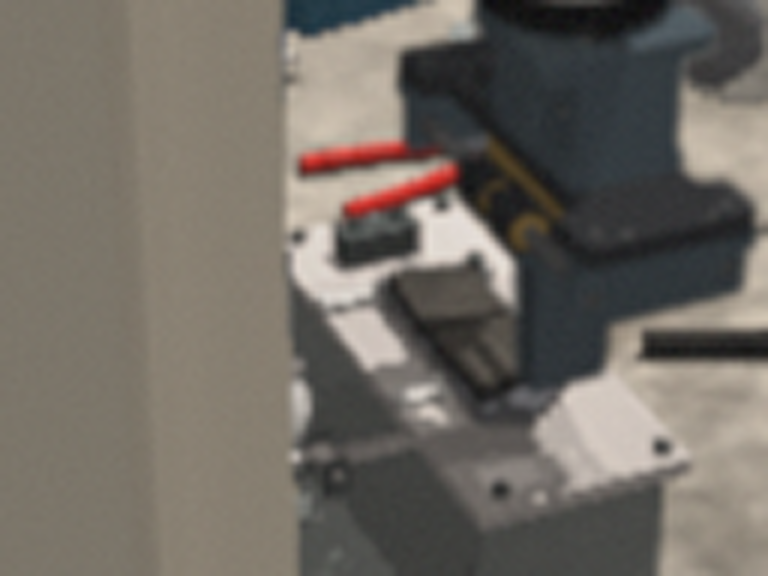

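Emit:
{"name": "drive_tool", "arguments": {"plan": [{"travel": [0.001, 0.002, 0.01], "twist": [0, 0, 0]}, {"travel": [0.001, 0.002, 0.02], "twist": [0, 0, 0]}, {"travel": [0.001, 0.002, 0.028], "twist": [0, 0, 0]}, {"travel": [0.001, 0.002, 0.034], "twist": [0, 0, 0]}, {"travel": [0.001, 0.002, 0.039], "twist": [0, 0, 0]}, {"travel": [0.001, 0.002, 0.042], "twist": [0, 0, 0]}, {"travel": [0.001, 0.002, 0.0445], "twist": [0, 0, 0]}, {"travel": [0.001, 0.002, 0.0445], "twist": [0, 0, 0]}]}}

```text
clock: 10.0
position: [0.5435, -0.1472, 0.1013]
orientation: [[-0.977, 0.213, -0.0], [0.213, 0.977, 0.0], [0.0, 0.0, -1.0]]
wrist_force: [2.1, -0.3, 0.6]
gripper_width: 0.001
```

```bash
python3 - <<'E'
from h import *
go(-4,-101,103)
look("s4","scene",(210,160,96,72),4)
E
```

```text
t 10.0 nest mm [  -5.31 -115.34] z 101.25 yaw -12.31 F nest [2.1 0.1] Fz 0.56 w 0.001
travel [-0.0013  0.0143 -0.0017] twist z -0.0002
```

View pics/s4.png

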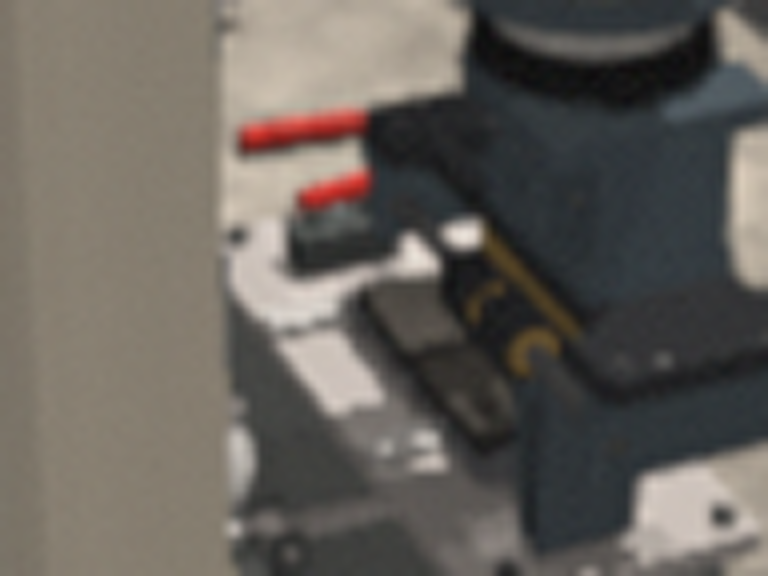

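Emit:
{"name": "drive_tool", "arguments": {"plan": [{"travel": [-0.0005, 0.002, -0.001], "twist": [0, 0, 0]}, {"travel": [-0.001, 0.004, -0.0015], "twist": [0, 0, 0]}, {"travel": [-0.001, 0.006, -0.0015], "twist": [0, 0, 0]}, {"travel": [-0.001, 0.008, -0.0015], "twist": [0, 0, 0]}, {"travel": [-0.001, 0.01, -0.0015], "twist": [0, 0, 0]}, {"travel": [-0.001, 0.012, -0.0015], "twist": [0, 0, 0]}, {"travel": [-0.001, 0.0135, -0.0015], "twist": [0, 0, 0]}, {"travel": [-0.001, 0.015, -0.0015], "twist": [0, 0, 0]}]}}

```text
clock: 11.0
position: [0.5477, -0.1326, 0.1029]
orientation: [[-0.977, 0.213, -0.0], [0.213, 0.977, -0.0], [-0.0, -0.0, -1.0]]
wrist_force: [-0.6, -0.5, 0.2]
gripper_width: 0.005
```

Emit:
{"name": "drive_tool", "arguments": {"plan": [{"travel": [-0.0001, 0.0012, 0], "twist": [0, 0, 0]}, {"travel": [-0.0002, 0.0025, 0], "twist": [0, 0, 0]}, {"travel": [-0.0003, 0.0037, 0], "twist": [0, 0, 0]}, {"travel": [-0.0004, 0.005, 0], "twist": [0, 0, 0]}, {"travel": [-0.0005, 0.0062, 0], "twist": [0, 0, 0]}, {"travel": [-0.0006, 0.0075, 0], "twist": [0, 0, 0]}, {"travel": [-0.0007, 0.0087, 0], "twist": [0, 0, 0]}, {"travel": [-0.0008, 0.01, 0], "twist": [0, 0, 0]}]}}

```text
clock: 11.8
position: [0.5506, -0.123, 0.1029]
orientation: [[-0.977, 0.213, 0.0], [0.213, 0.977, -0.0], [-0.0, -0.0, -1.0]]
wrist_force: [-0.9, -1.9, 1.2]
gripper_width: 0.008
```

```bash
python3 - <<'E'
from h import *
go(-4,-81.3,103)
E
```

```text
t 11.8 nest mm [ -3.47 -90.25] z 102.93 yaw -12.31 F nest [-0.45 -2.08] Fz 1.19 w 0.008
travel [ 0.0005  0.009  -0.0001] twist z -0.0001
```

Contact made, about 2 N of drag. Around 9 mm to go.

Emit:
{"name": "drive_tool", "arguments": {"plan": [{"travel": [-0.0001, 0.0008, 0], "twist": [0, 0, 0]}, {"travel": [-0.0002, 0.0016, 0], "twist": [0, 0, 0]}, {"travel": [-0.0002, 0.0024, 0], "twist": [0, 0, 0]}, {"travel": [-0.0003, 0.0032, 0], "twist": [0, 0, 0]}, {"travel": [-0.0003, 0.004, 0], "twist": [0, 0, 0]}, {"travel": [-0.0004, 0.0048, 0], "twist": [0, 0, 0]}, {"travel": [-0.0004, 0.0055, 0], "twist": [0, 0, 0]}, {"travel": [-0.0004, 0.0055, 0], "twist": [0, 0, 0]}]}}

```text
clock: 12.6
position: [0.5522, -0.1177, 0.1029]
orientation: [[-0.977, 0.213, 0.0], [0.213, 0.977, 0.0], [-0.0, 0.0, -1.0]]
wrist_force: [-0.4, -2.0, 0.2]
gripper_width: 0.003
```

Emit:
{"name": "drive_tool", "arguments": {"plan": [{"travel": [0, 0.0003, 0], "twist": [0, 0, 0]}, {"travel": [0, 0.0006, 0], "twist": [0, 0, 0]}, {"travel": [0, 0.0009, 0], "twist": [0, 0, 0]}, {"travel": [-0.0001, 0.0012, 0], "twist": [0, 0, 0]}, {"travel": [-0.0001, 0.0015, 0], "twist": [0, 0, 0]}, {"travel": [-0.0001, 0.0015, 0], "twist": [0, 0, 0]}, {"travel": [-0.0001, 0.0015, 0], "twist": [0, 0, 0]}, {"travel": [-0.0001, 0.0015, 0], "twist": [0, 0, 0]}]}}

```text
clock: 13.4
position: [0.5526, -0.1163, 0.1029]
orientation: [[-0.977, 0.213, -0.0], [0.213, 0.977, 0.0], [0.0, 0.0, -1.0]]
wrist_force: [-1.2, -1.8, 1.1]
gripper_width: 0.004
```

```bash
python3 - <<'E'
from h import *
go(-4,-81.3,103)
E
```

```text
t 13.4 nest mm [ -2.99 -83.29] z 102.92 yaw -12.31 F nest [-0.81 -2.07] Fz 1.09 w 0.004
travel [ 0.001   0.002  -0.0001] twist z -0.0001
```

Emit:
{"name": "drive_tool", "arguments": {"plan": [{"travel": [0, 0.0003, 0], "twist": [0, 0, 0]}, {"travel": [0, 0.0006, 0], "twist": [0, 0, 0]}, {"travel": [0, 0.0009, 0], "twist": [0, 0, 0]}, {"travel": [-0.0001, 0.0012, 0], "twist": [0, 0, 0]}, {"travel": [-0.0001, 0.0012, 0], "twist": [0, 0, 0]}, {"travel": [-0.0001, 0.0012, 0], "twist": [0, 0, 0]}, {"travel": [-0.0001, 0.0012, 0], "twist": [0, 0, 0]}, {"travel": [-0.0001, 0.0012, 0], "twist": [0, 0, 0]}]}}

```text
clock: 14.2
position: [0.5529, -0.1152, 0.1029]
orientation: [[-0.977, 0.213, 0.0], [0.213, 0.977, 0.0], [-0.0, 0.0, -1.0]]
wrist_force: [-1.8, -1.6, 2.2]
gripper_width: 0.003
```

Emit:
{"name": "drive_tool", "arguments": {"plan": [{"travel": [0, 0.0002, 0], "twist": [0, 0, 0]}, {"travel": [0, 0.0004, 0], "twist": [0, 0, 0]}, {"travel": [0, 0.0006, 0], "twist": [0, 0, 0]}, {"travel": [0, 0.0008, 0], "twist": [0, 0, 0]}, {"travel": [0, 0.0008, 0], "twist": [0, 0, 0]}, {"travel": [0, 0.0008, 0], "twist": [0, 0, 0]}, {"travel": [0, 0.0008, 0], "twist": [0, 0, 0]}, {"travel": [0, 0.0008, 0], "twist": [0, 0, 0]}]}}

```text
clock: 15.0
position: [0.5531, -0.1144, 0.1029]
orientation: [[-0.977, 0.213, 0.0], [0.213, 0.977, 0.0], [-0.0, 0.0, -1.0]]
wrist_force: [-0.6, -3.1, 2.2]
gripper_width: 0.005
```

```bash
python3 - <<'E'
from h import *
go(-4,-81.3,103)
E
```

```text
t 15.0 nest mm [ -2.88 -81.3 ] z 102.91 yaw -12.31 F nest [ 0.09 -3.15] Fz 2.21 w 0.005
travel [ 0.0011 -0.     -0.0001] twist z -0.0001
```

Emit:
{"name": "drive_tool", "arguments": {"plan": [{"travel": [0, 0.0003, 0], "twist": [0, 0, 0]}, {"travel": [0, 0.0006, 0], "twist": [0, 0, 0]}, {"travel": [0, 0.0008, 0], "twist": [0, 0, 0]}, {"travel": [0, 0.001, 0], "twist": [0, 0, 0]}, {"travel": [0, 0.001, 0], "twist": [0, 0, 0]}, {"travel": [0, 0.001, 0], "twist": [0, 0, 0]}, {"travel": [0, 0.001, 0], "twist": [0, 0, 0]}, {"travel": [0, 0.001, 0], "twist": [0, 0, 0]}]}}

```text
clock: 15.8
position: [0.5533, -0.1134, 0.1029]
orientation: [[-0.977, 0.213, 0.0], [0.213, 0.977, 0.0], [-0.0, 0.0, -1.0]]
wrist_force: [-0.1, -3.0, 2.4]
gripper_width: 0.007
```

```bash
python3 - <<'E'
from h import *
o,_,_=state();print(o['ft_torque'])
E
```

```text
t 15.8 nest mm [ -2.89 -80.3 ] z 102.93 yaw -12.31 F nest [ 0.52 -2.91] Fz 2.45 w 0.007
[-0.39596799  0.07956106  0.00636596]
```

Emit:
{"name": "drive_tool", "arguments": {"plan": [{"travel": [0, 0.0003, 0], "twist": [0, 0, 0]}, {"travel": [0, 0.0006, 0], "twist": [0, 0, 0]}, {"travel": [0, 0.0008, 0], "twist": [0, 0, 0]}, {"travel": [0, 0.001, 0], "twist": [0, 0, 0]}, {"travel": [0, 0.001, 0], "twist": [0, 0, 0]}, {"travel": [0, 0.001, 0], "twist": [0, 0, 0]}, {"travel": [0, 0.001, 0], "twist": [0, 0, 0]}, {"travel": [0, 0.001, 0], "twist": [0, 0, 0]}]}}

```text
clock: 16.6
position: [0.5535, -0.1125, 0.1029]
orientation: [[-0.977, 0.213, 0.0], [0.213, 0.977, -0.0], [-0.0, 0.0, -1.0]]
wrist_force: [-0.7, -3.2, 1.7]
gripper_width: 0.006
```

```bash
python3 - <<'E'
from h import *
o,_,_=state();print(o['ft_torque'])
look("s5","scene",(210,160,96,72),4)
E
```

```text
t 16.6 nest mm [ -2.88 -79.32] z 102.92 yaw -12.31 F nest [-0.04 -3.32] Fz 1.66 w 0.006
[-0.46008402  0.20677489  0.00410576]
```

View pics/s5.png

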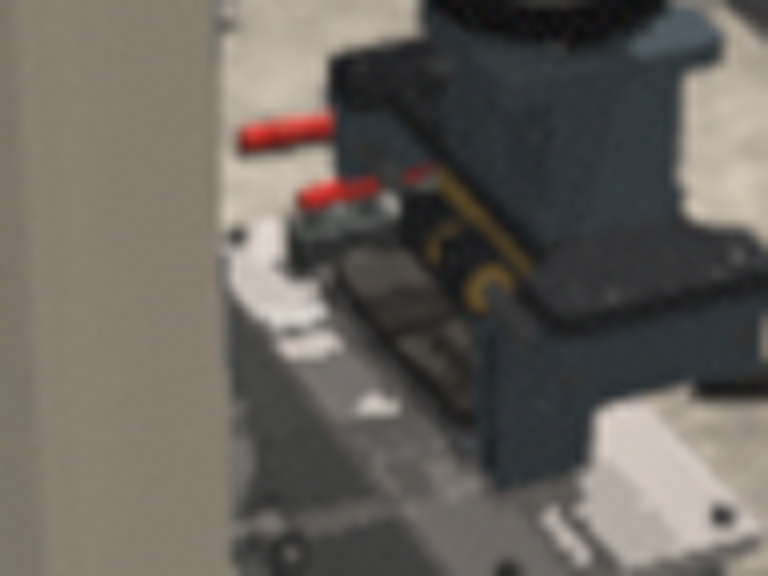

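The pad's left end is almost at the stop (330,250). I continue until the force rises.

Emit:
{"name": "drive_tool", "arguments": {"plan": [{"travel": [0, 0.0003, 0], "twist": [0, 0, 0]}, {"travel": [0, 0.0006, 0], "twist": [0, 0, 0]}, {"travel": [0, 0.0008, 0], "twist": [0, 0, 0]}, {"travel": [0, 0.001, 0], "twist": [0, 0, 0]}, {"travel": [0, 0.001, 0], "twist": [0, 0, 0]}, {"travel": [0, 0.001, 0], "twist": [0, 0, 0]}, {"travel": [0, 0.001, 0], "twist": [0, 0, 0]}, {"travel": [0, 0.001, 0], "twist": [0, 0, 0]}]}}

```text
clock: 17.6
position: [0.5537, -0.1115, 0.1029]
orientation: [[-0.977, 0.213, -0.0], [0.213, 0.977, -0.0], [0.0, -0.0, -1.0]]
wrist_force: [-1.6, -2.9, 2.3]
gripper_width: 0.004
```

```bash
python3 - <<'E'
from h import *
o,_,_=state();print(o['ft_torque'])
E
```

```text
t 17.6 nest mm [ -2.9  -78.33] z 102.92 yaw -12.31 F nest [-0.99 -3.16] Fz 2.28 w 0.004
[-0.47693499  0.16302874 -0.02986553]
```

Emit:
{"name": "drive_tool", "arguments": {"plan": [{"travel": [0, 0.0003, 0], "twist": [0, 0, 0]}, {"travel": [0, 0.0006, 0], "twist": [0, 0, 0]}, {"travel": [0, 0.0008, 0], "twist": [0, 0, 0]}, {"travel": [0, 0.001, 0], "twist": [0, 0, 0]}, {"travel": [0, 0.001, 0], "twist": [0, 0, 0]}, {"travel": [0, 0.001, 0], "twist": [0, 0, 0]}, {"travel": [0, 0.001, 0], "twist": [0, 0, 0]}, {"travel": [0, 0.001, 0], "twist": [0, 0, 0]}]}}

```text
clock: 18.4
position: [0.554, -0.1105, 0.1029]
orientation: [[-0.977, 0.213, 0.0], [0.213, 0.977, -0.0], [-0.0, -0.0, -1.0]]
wrist_force: [-1.0, -3.1, 2.7]
gripper_width: 0.002
```

```bash
python3 - <<'E'
from h import *
o,_,_=state();print(o['ft_torque'])
E
```

```text
t 18.4 nest mm [ -2.87 -77.31] z 102.93 yaw -12.31 F nest [-0.29 -3.22] Fz 2.72 w 0.002
[-0.48769922  0.18544129 -0.01170097]
```

```bash
python3 - <<'E'
from h import *
for p in[(185,183),(213,140),(190,233)]:print(1e3*rot(YAW).T@(back(crop(p),.116)-N))
print("pins",[1e3*rot(YAW).T@(back(crop(p),.114)-N) for p in[(297,131),(450,156)]])
look("s6","scene",(210,160,96,72),4)
E
```

```text
[-4.48017677 76.91401491]
[16.1491266  68.64576938]
[-25.36835727  70.6696276 ]
pins [array([27.05011545, 33.91720304]), array([ 28.48842093, -32.76798291])]
```

View pics/s6.png

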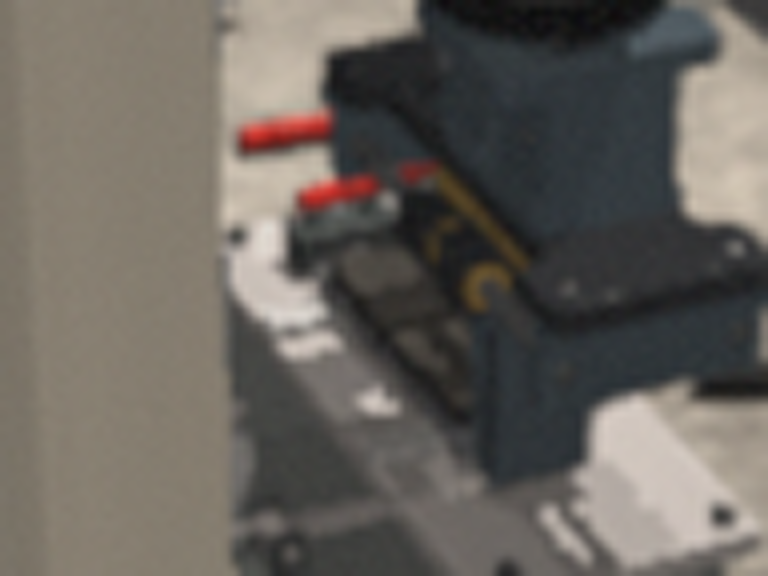

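Emit:
{"name": "drive_tool", "arguments": {"plan": [{"travel": [0, 0.0003, 0], "twist": [0, 0, 0]}, {"travel": [0, 0.0006, 0], "twist": [0, 0, 0]}, {"travel": [0, 0.0008, 0], "twist": [0, 0, 0]}, {"travel": [0, 0.001, 0], "twist": [0, 0, 0]}, {"travel": [0, 0.001, 0], "twist": [0, 0, 0]}, {"travel": [0, 0.001, 0], "twist": [0, 0, 0]}, {"travel": [0, 0.001, 0], "twist": [0, 0, 0]}, {"travel": [0, 0.001, 0], "twist": [0, 0, 0]}]}}

```text
clock: 19.4
position: [0.5542, -0.1096, 0.1029]
orientation: [[-0.977, 0.213, 0.0], [0.213, 0.977, -0.0], [-0.0, -0.0, -1.0]]
wrist_force: [-1.7, -2.8, 2.7]
gripper_width: 0.006
```

```bash
python3 - <<'E'
from h import *
o,_,_=state();print(o['ft_torque'])
E
```

```text
t 19.4 nest mm [ -2.88 -76.32] z 102.94 yaw -12.31 F nest [-1.05 -3.05] Fz 2.7 w 0.006
[-0.53427677  0.18432038  0.02605429]
```

Emit:
{"name": "drive_tool", "arguments": {"plan": [{"travel": [0, 0.0003, 0], "twist": [0, 0, 0]}, {"travel": [0, 0.0006, 0], "twist": [0, 0, 0]}, {"travel": [0, 0.0008, 0], "twist": [0, 0, 0]}, {"travel": [0, 0.001, 0], "twist": [0, 0, 0]}, {"travel": [0, 0.001, 0], "twist": [0, 0, 0]}, {"travel": [0, 0.001, 0], "twist": [0, 0, 0]}, {"travel": [0, 0.001, 0], "twist": [0, 0, 0]}, {"travel": [0, 0.001, 0], "twist": [0, 0, 0]}]}}

```text
clock: 20.2
position: [0.5544, -0.1086, 0.1029]
orientation: [[-0.977, 0.213, -0.0], [0.213, 0.977, -0.0], [0.0, -0.0, -1.0]]
wrist_force: [-0.8, -2.9, 2.9]
gripper_width: 0.003
```

```bash
python3 - <<'E'
from h import *
o,_,_=state();print(o['ft_torque'])
E
```

```text
t 20.2 nest mm [ -2.89 -75.3 ] z 102.93 yaw -12.3 F nest [-0.16 -3.05] Fz 2.91 w 0.003
[-0.52492273  0.17455598 -0.01226735]
```

Emit:
{"name": "drive_tool", "arguments": {"plan": [{"travel": [0, 0.0003, 0], "twist": [0, 0, 0]}, {"travel": [0, 0.0006, 0], "twist": [0, 0, 0]}, {"travel": [0, 0.0008, 0], "twist": [0, 0, 0]}, {"travel": [0, 0.001, 0], "twist": [0, 0, 0]}, {"travel": [0, 0.001, 0], "twist": [0, 0, 0]}, {"travel": [0, 0.001, 0], "twist": [0, 0, 0]}, {"travel": [0, 0.001, 0], "twist": [0, 0, 0]}, {"travel": [0, 0.001, 0], "twist": [0, 0, 0]}]}}

```text
clock: 21.0
position: [0.5546, -0.1076, 0.1029]
orientation: [[-0.977, 0.213, -0.0], [0.213, 0.977, 0.0], [0.0, 0.0, -1.0]]
wrist_force: [-0.4, -3.4, 3.9]
gripper_width: 0.007
```

```bash
python3 - <<'E'
from h import *
o,_,_=state();print(o['ft_torque'])
look("s7","scene",(225,170,64,48),6)
E
```

```text
t 21.0 nest mm [ -2.9 -74.3] z 102.91 yaw -12.31 F nest [ 0.36 -3.44] Fz 3.95 w 0.007
[-0.54436096  0.25701579  0.01183755]
```

View pics/s7.png

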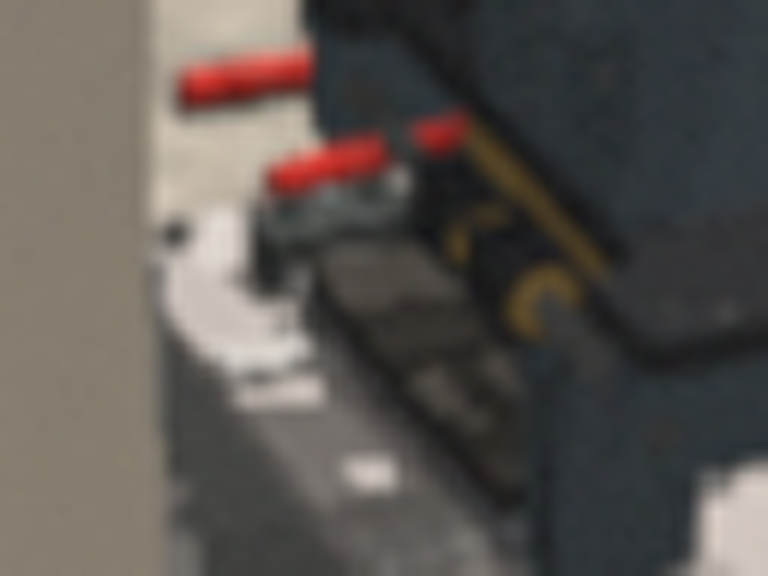

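```bash
python3 - <<'E'
from h import *
c=arm.get_calibration("scene");K,R,t=(np.array(c[k]) for k in("intrinsics","R","t"))
def pr(x,y,z):
    X=np.array([*(N+rot(YAW)@np.array([x,y])/1e3),.103+z/1e3]);u=K@(R@X+t);u=u[:2]/u[2]
    return ((u-[225,170]+.5)*12-.5).round()
for n,p in{"stop FR top":(-24,67.8,13),"stop FR bottom":(-24,67.8,-5),"stop BR top":(16,67.8,13),"stop FL top":(-24,85.8,13),"plate FL corner":(-48,115,-5)}.items():print(n,pr(*p))
for d in(0,3,6,9):print("short",d,"block FL top",pr(-22,52-d,18),"FR-gap left block",pr(-22,2-d,16.5),"BL",pr(20,52-d,18))
E
```

```text
stop FR top [272. 255.]
stop FR bottom [273. 319.]
stop BR top [425. 220.]
stop FL top [243. 220.]
plate FL corner [107. 248.]
short 0 block FL top [306. 266.] FR-gap left block [392. 375.] BL [467. 230.]
short 3 block FL top [311. 272.] FR-gap left block [397. 381.] BL [473. 235.]
short 6 block FL top [316. 278.] FR-gap left block [402. 387.] BL [478. 241.]
short 9 block FL top [321. 284.] FR-gap left block [408. 394.] BL [483. 247.]
```

The projection puts the pad a few mm or less from the stop, so I keep creeping by force.

Emit:
{"name": "drive_tool", "arguments": {"plan": [{"travel": [0, 0.0003, 0], "twist": [0, 0, 0]}, {"travel": [0, 0.0006, 0], "twist": [0, 0, 0]}, {"travel": [0, 0.0008, 0], "twist": [0, 0, 0]}, {"travel": [0, 0.001, 0], "twist": [0, 0, 0]}, {"travel": [0, 0.001, 0], "twist": [0, 0, 0]}, {"travel": [0, 0.001, 0], "twist": [0, 0, 0]}, {"travel": [0, 0.001, 0], "twist": [0, 0, 0]}, {"travel": [0, 0.001, 0], "twist": [0, 0, 0]}]}}

```text
clock: 22.1
position: [0.5548, -0.1066, 0.1029]
orientation: [[-0.977, 0.213, -0.0], [0.213, 0.977, 0.0], [0.0, 0.0, -1.0]]
wrist_force: [-1.7, -2.9, 3.7]
gripper_width: 0.001
```

```bash
python3 - <<'E'
from h import *
o,_,_=state();print(o['ft_torque'])
E
```

```text
t 22.1 nest mm [ -2.88 -73.31] z 102.91 yaw -12.31 F nest [-1.07 -3.23] Fz 3.66 w 0.001
[-0.62401602  0.24347531  0.02018461]
```

```bash
python3 - <<'E'
import cv2,numpy as np
from h import *
look("s8","scene",(210,160,96,72),6)
I={n:cv2.imread(f"pics/{n}.png",0) for n in("s5","s6","s8")}
# s7 is 12x from (225,170): back to 8x from (210,160)
s7=cv2.resize(cv2.imread("pics/s7.png",0),(512,384),interpolation=cv2.INTER_AREA)
I["s7"]=np.zeros_like(I["s5"]);I["s7"][80:464,120:632]=s7
def sh(a,b,x,y,w,h,m=24):
    T=I[a][y:y+h,x:x+w];S=I[b][y-m:y+h+m,x-m:x+w+m]
    r=cv2.matchTemplate(S,T,cv2.TM_CCOEFF_NORMED);_,v,_,l=cv2.minMaxLoc(r);return l[0]-m,l[1]-m,round(v,3)
for b in("s6","s7","s8"):
    print(b,"stop/plate",sh("s5",b,225,215,95,110),"padL",sh("s5",b,335,262,75,70),"padmid",sh("s5",b,370,290,85,100),"finger",sh("s5",b,460,300,80,90,40))
    
o,_,_=state()
A=np.hstack([I[n][200:440,225:481] for n in("s5","s7","s8")]);cv2.imwrite("pics/cmp.png",A)
E
```

```text
s6 stop/plate (0, 0, 0.999) padL (-2, -2, 0.985) padmid (-3, -4, 0.972) finger (0, -1, 0.946)
s7 stop/plate (0, 0, 0.997) padL (-6, -7, 0.98) padmid (-6, -8, 0.97) finger (-7, -8, 0.934)
s8 stop/plate (-1, 0, 0.991) padL (-7, -8, 0.976) padmid (-7, -9, 0.965) finger (-7, -9, 0.957)
t 22.4 nest mm [ -2.88 -73.3 ] z 102.93 yaw -12.31 F nest [-0.65 -4.03] Fz 3.95 w 0.005
```

View pics/cmp.png

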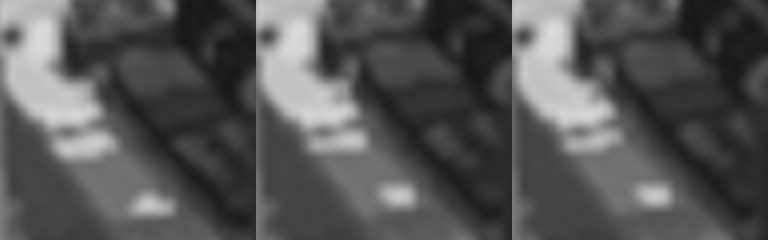

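Image matching shows the pad moving with the finger (about 6 mm since s5), with no riding up. The fingertips are narrower than I assumed, so I continue.

Emit:
{"name": "drive_tool", "arguments": {"plan": [{"travel": [0, 0.0003, 0], "twist": [0, 0, 0]}, {"travel": [0, 0.0006, 0], "twist": [0, 0, 0]}, {"travel": [0, 0.0008, 0], "twist": [0, 0, 0]}, {"travel": [0, 0.001, 0], "twist": [0, 0, 0]}, {"travel": [0, 0.001, 0], "twist": [0, 0, 0]}, {"travel": [0, 0.001, 0], "twist": [0, 0, 0]}, {"travel": [0, 0.001, 0], "twist": [0, 0, 0]}, {"travel": [0, 0.001, 0], "twist": [0, 0, 0]}]}}

```text
clock: 23.2
position: [0.555, -0.106, 0.1029]
orientation: [[-0.977, 0.213, -0.0], [0.213, 0.977, -0.001], [-0.0, -0.001, -1.0]]
wrist_force: [-2.4, -7.5, 4.1]
gripper_width: 0.005
```

```bash
python3 - <<'E'
from h import *
o,_,_=state();print(o['ft_torque'])
E
```

```text
t 23.2 nest mm [ -2.89 -72.64] z 102.94 yaw -12.3 F nest [-0.75 -7.81] Fz 4.06 w 0.005
[-1.32027924  0.4129645  -0.04217974]
```

Emit:
{"name": "drive_tool", "arguments": {"plan": [{"travel": [0, 0.0002, 0], "twist": [0, 0, 0]}, {"travel": [0, 0.0004, 0], "twist": [0, 0, 0]}, {"travel": [0, 0.0006, 0], "twist": [0, 0, 0]}, {"travel": [0, 0.0006, 0], "twist": [0, 0, 0]}, {"travel": [0, 0.0006, 0], "twist": [0, 0, 0]}, {"travel": [0, 0.0006, 0], "twist": [0, 0, 0]}, {"travel": [0, 0.0006, 0], "twist": [0, 0, 0]}, {"travel": [0, 0.0006, 0], "twist": [0, 0, 0]}]}}

```text
clock: 24.0
position: [0.555, -0.1057, 0.1029]
orientation: [[-0.977, 0.213, -0.0], [0.213, 0.977, -0.001], [0.0, -0.001, -1.0]]
wrist_force: [-2.8, -9.0, 5.3]
gripper_width: 0.004
```

```bash
python3 - <<'E'
from h import *
o,_,_=state();print(o['ft_torque'])
E
```

```text
t 24.0 nest mm [ -2.88 -72.33] z 102.93 yaw -12.3 F nest [-0.77 -9.39] Fz 5.28 w 0.004
[-1.73959925  0.57342132  0.01811181]
```

Stop contact is confirmed (9.4 N, stalled). Next I back off and re-square the pad against the pins with the two-finger push, in case the slide turned it slightly.

Emit:
{"name": "drive_tool", "arguments": {"plan": [{"travel": [0, -0.006, 0], "twist": [0, 0, 0]}, {"travel": [0, -0.012, -0.005], "twist": [0, 0, 0]}, {"travel": [0, -0.012, -0.03], "twist": [0, 0, 0]}, {"travel": [0.015, 0, -0.045], "twist": [0, 0, 0]}, {"travel": [0.035, 0.025, -0.045], "twist": [0, 0, 0]}, {"travel": [0.05, 0.05, -0.045], "twist": [0, 0, 0]}, {"travel": [0.055, 0.068, -0.04], "twist": [0, 0, 0]}, {"travel": [0.055, 0.071, -0.035], "twist": [0, 0, 0]}], "claw": 0}}

```text
clock: 24.8
position: [0.516, -0.0223, 0.1381]
orientation: [[-0.977, 0.212, 0.0], [0.212, 0.977, 0.001], [0.0, 0.001, -1.0]]
wrist_force: [-0.0, -0.0, 0.1]
gripper_width: 0.497
```

```bash
python3 - <<'E'
from h import *
go(-54,0,106)
E
```

```text
t 24.8 nest mm [-58.71   0.77] z 138.13 yaw -12.22 F nest [-0.03 -0.04] Fz 0.14 w 0.497
travel [-0.0047 -0.0008  0.0321] twist z 0.0014
```

Emit:
{"name": "drive_tool", "arguments": {"plan": [{"travel": [0, 0, 0.01], "twist": [0, 0, 0]}, {"travel": [0, 0, 0.02], "twist": [0, 0, 0]}, {"travel": [0, 0, 0.028], "twist": [0, 0, 0]}, {"travel": [0, 0, 0.032], "twist": [0, 0, 0]}, {"travel": [-0.004, 0, 0.032], "twist": [0, 0, 0]}, {"travel": [-0.007, 0, 0.032], "twist": [0, 0, 0]}, {"travel": [-0.01, 0, 0.032], "twist": [0, 0, 0]}, {"travel": [-0.013, 0, 0.032], "twist": [0, 0, 0]}]}}

```text
clock: 25.6
position: [0.5298, -0.0269, 0.1062]
orientation: [[-0.977, 0.213, 0.001], [0.213, 0.977, -0.0], [-0.001, 0.0, -1.0]]
wrist_force: [0.0, 0.0, 0.6]
gripper_width: 0.501
```

```bash
python3 - <<'E'
from h import *
go(-40,0,106)
E
```

```text
t 25.6 nest mm [-44.3  -0.7] z 106.21 yaw -12.31 F nest [0.01 0.02] Fz 0.6 w 0.501
travel [-0.0043  0.0007  0.0002] twist z -0.0002
```

Emit:
{"name": "drive_tool", "arguments": {"plan": [{"travel": [-0.0008, 0, 0], "twist": [0, 0, 0]}, {"travel": [-0.0016, 0, 0], "twist": [0, 0, 0]}, {"travel": [-0.0024, 0, 0], "twist": [0, 0, 0]}, {"travel": [-0.003, 0, 0], "twist": [0, 0, 0]}, {"travel": [-0.0036, 0, 0], "twist": [0, 0, 0]}, {"travel": [-0.0042, 0, 0], "twist": [0, 0, 0]}, {"travel": [-0.0046, 0, 0], "twist": [0, 0, 0]}, {"travel": [-0.0046, 0, 0], "twist": [0, 0, 0]}]}}

```text
clock: 26.4
position: [0.5338, -0.0276, 0.1059]
orientation: [[-0.977, 0.213, 0.0], [0.213, 0.977, 0.0], [0.0, 0.0, -1.0]]
wrist_force: [-0.5, 0.6, 0.9]
gripper_width: 0.502
```

```bash
python3 - <<'E'
from h import *
o,_,_=state();print(o['ft_torque'])
E
```

```text
t 26.4 nest mm [-40.28  -0.62] z 105.92 yaw -12.31 F nest [-0.61  0.49] Fz 0.92 w 0.502
[0.19569676 0.10185222 0.04941087]
```

Emit:
{"name": "drive_tool", "arguments": {"plan": [{"travel": [-0.0003, 0, 0], "twist": [0, 0, 0]}, {"travel": [-0.0006, 0, 0], "twist": [0, 0, 0]}, {"travel": [-0.0009, 0, 0], "twist": [0, 0, 0]}, {"travel": [-0.0011, 0, 0], "twist": [0, 0, 0]}, {"travel": [-0.0013, 0, 0], "twist": [0, 0, 0]}, {"travel": [-0.0013, 0, 0], "twist": [0, 0, 0]}, {"travel": [-0.0013, 0, 0], "twist": [0, 0, 0]}, {"travel": [-0.0013, 0, 0], "twist": [0, 0, 0]}]}}

```text
clock: 27.2
position: [0.5341, -0.0277, 0.1057]
orientation: [[-0.977, 0.213, -0.002], [0.213, 0.977, 0.0], [0.002, 0.0, -1.0]]
wrist_force: [-5.6, 3.2, 1.7]
gripper_width: 0.498
```

```bash
python3 - <<'E'
from h import *
o,_,_=state();print(o['ft_torque'])
E
```

```text
t 27.2 nest mm [-39.91  -0.64] z 105.72 yaw -12.3 F nest [-6.17  1.9 ] Fz 1.67 w 0.498
[0.51045637 1.09341508 0.16505812]
```

Emit:
{"name": "drive_tool", "arguments": {"plan": [{"travel": [-0.0002, 0, 0], "twist": [0, 0, 0.001]}, {"travel": [-0.0004, 0, 0], "twist": [0, 0, 0.003]}, {"travel": [-0.0006, 0, 0], "twist": [0, 0, 0.005]}, {"travel": [-0.0007, 0, 0], "twist": [0, 0, 0.007]}, {"travel": [-0.0007, 0, 0], "twist": [0, 0, 0.009]}, {"travel": [-0.0007, 0, 0], "twist": [0, 0, 0.01]}, {"travel": [-0.0007, 0, 0], "twist": [0, 0, 0.01]}, {"travel": [-0.0007, 0, 0], "twist": [0, 0, 0.01]}]}}

```text
clock: 28.0
position: [0.5342, -0.0277, 0.1056]
orientation: [[-0.975, 0.223, -0.003], [0.223, 0.975, 0.001], [0.003, 0.0, -1.0]]
wrist_force: [-8.6, 5.0, 3.2]
gripper_width: 0.5
```

```bash
python3 - <<'E'
from h import *
o,_,_=state();print(o['ft_torque'])
E
```

```text
t 28.0 nest mm [-39.8   -0.55] z 105.56 yaw -12.87 F nest [-9.46  3.03] Fz 3.23 w 0.5
[0.89678825 1.46313924 0.30685646]
```

I twisted the wrong way; the left finger is carrying the load. Turning back so the right finger takes up contact.

Emit:
{"name": "drive_tool", "arguments": {"plan": [{"travel": [0, 0, 0], "twist": [0, 0, -0.005]}, {"travel": [0, 0, 0], "twist": [0, 0, -0.01]}, {"travel": [0, 0, 0], "twist": [0, 0, -0.015]}, {"travel": [0, 0, 0], "twist": [0, 0, -0.02]}, {"travel": [0, 0, 0], "twist": [0, 0, -0.025]}, {"travel": [0, 0, 0], "twist": [0, 0, -0.028]}, {"travel": [0, 0, 0], "twist": [0, 0, -0.028]}, {"travel": [0, 0, 0], "twist": [0, 0, -0.028]}]}}

```text
clock: 28.8
position: [0.5342, -0.0281, 0.1055]
orientation: [[-0.981, 0.196, -0.003], [0.196, 0.981, 0.0], [0.003, -0.0, -1.0]]
wrist_force: [-8.4, 1.1, 0.7]
gripper_width: 0.505
```

```bash
python3 - <<'E'
from h import *
o,_,_=state();print(o['ft_torque'])
E
```

```text
t 28.8 nest mm [-39.76  -0.95] z 105.5 yaw -11.28 F nest [-8.46 -0.73] Fz 0.7 w 0.505
[-0.03058084  1.5785193  -0.25842622]
```

Both pin contacts are now confirmed, one finger at a time (about 8–9 N each, stalling within 0.3 mm of each other). Now I retract, then press.

Emit:
{"name": "drive_tool", "arguments": {"plan": [{"travel": [0.006, 0, 0], "twist": [0, 0, 0]}, {"travel": [0.012, 0, 0], "twist": [0, 0, 0]}, {"travel": [0.014, 0, -0.015], "twist": [0, 0, 0.005]}, {"travel": [0.012, 0, -0.035], "twist": [0, 0, 0.01]}, {"travel": [0, 0.005, -0.045], "twist": [0, 0, 0.018]}, {"travel": [-0.015, 0.012, -0.045], "twist": [0, 0, 0.018]}, {"travel": [-0.03, 0.021, -0.045], "twist": [0, 0, 0.018]}, {"travel": [-0.038, 0.026, -0.045], "twist": [0, 0, 0.018]}]}}

```text
clock: 29.6
position: [0.5792, -0.0098, 0.1512]
orientation: [[-0.977, 0.213, 0.002], [0.213, 0.977, -0.0], [-0.002, 0.0, -1.0]]
wrist_force: [0.5, -0.1, -0.2]
gripper_width: 0.504
```

Emit:
{"name": "drive_tool", "arguments": {"plan": [{"travel": [0, 0, 0.002], "twist": [0, 0, 0]}, {"travel": [0, 0, 0.004], "twist": [0, 0, 0]}, {"travel": [0, 0, 0.006], "twist": [0, 0, 0]}, {"travel": [0, 0, 0.008], "twist": [0, 0, 0]}, {"travel": [0, 0, 0.01], "twist": [0, 0, 0]}, {"travel": [0, 0, 0.01], "twist": [0, 0, 0]}, {"travel": [0, 0, 0.01], "twist": [0, 0, 0]}, {"travel": [0, 0, 0.01], "twist": [0, 0, 0]}], "claw": -1}}

```text
clock: 30.4
position: [0.5781, -0.0101, 0.141]
orientation: [[-0.977, 0.213, 0.0], [0.213, 0.977, 0.0], [-0.0, 0.0, -1.0]]
wrist_force: [0.3, -0.2, 0.3]
gripper_width: 0.004
```

```bash
python3 - <<'E'
from h import *
go(0,26,123)
E
```

```text
t 30.4 nest mm [-0.71 25.97] z 141.0 yaw -12.31 F nest [ 0.33 -0.16] Fz 0.32 w 0.004
travel [-0.0007  0.      0.018 ] twist z -0.0002
```

Emit:
{"name": "drive_tool", "arguments": {"plan": [{"travel": [-0.0007, 0, 0.004], "twist": [0, 0, 0]}, {"travel": [-0.0007, 0, 0.008], "twist": [0, 0, 0]}, {"travel": [-0.0007, 0, 0.012], "twist": [0, 0, 0]}, {"travel": [-0.0007, 0, 0.015], "twist": [0, 0, 0]}, {"travel": [-0.0007, 0, 0.017], "twist": [0, 0, 0]}, {"travel": [-0.0007, 0, 0.018], "twist": [0, 0, 0]}, {"travel": [-0.0007, 0, 0.0185], "twist": [0, 0, 0]}, {"travel": [-0.0007, 0, 0.0185], "twist": [0, 0, 0]}]}}

```text
clock: 31.2
position: [0.5787, -0.0102, 0.1224]
orientation: [[-0.977, 0.213, 0.0], [0.213, 0.977, -0.0], [-0.0, 0.0, -1.0]]
wrist_force: [0.5, 0.2, 0.0]
gripper_width: 0.006
```

Emit:
{"name": "drive_tool", "arguments": {"plan": [{"travel": [0, 0, 0.0003], "twist": [0, 0, 0]}, {"travel": [0, 0, 0.0006], "twist": [0, 0, 0]}, {"travel": [0, 0, 0.0009], "twist": [0, 0, 0]}, {"travel": [0, 0, 0.0012], "twist": [0, 0, 0]}, {"travel": [0, 0, 0.0015], "twist": [0, 0, 0]}, {"travel": [0, 0, 0.0018], "twist": [0, 0, 0]}, {"travel": [0, 0, 0.002], "twist": [0, 0, 0]}, {"travel": [0, 0, 0.002], "twist": [0, 0, 0]}]}}

```text
clock: 32.0
position: [0.5787, -0.0102, 0.1204]
orientation: [[-0.977, 0.213, 0.0], [0.213, 0.977, -0.0], [-0.0, -0.0, -1.0]]
wrist_force: [0.2, -0.0, 0.4]
gripper_width: 0.003
```

```bash
python3 - <<'E'
from h import *
go(0,26,118.5)
E
```

```text
t 32.0 nest mm [-0.05 25.97] z 120.43 yaw -12.31 F nest [ 0.15 -0.  ] Fz 0.35 w 0.003
travel [-0.      0.      0.0019] twist z -0.0001
```

Emit:
{"name": "drive_tool", "arguments": {"plan": [{"travel": [0, 0, 0.0003], "twist": [0, 0, 0]}, {"travel": [0, 0, 0.0006], "twist": [0, 0, 0]}, {"travel": [0, 0, 0.0009], "twist": [0, 0, 0]}, {"travel": [0, 0, 0.0012], "twist": [0, 0, 0]}, {"travel": [0, 0, 0.0012], "twist": [0, 0, 0]}, {"travel": [0, 0, 0.0012], "twist": [0, 0, 0]}, {"travel": [0, 0, 0.0012], "twist": [0, 0, 0]}, {"travel": [0, 0, 0.0012], "twist": [0, 0, 0]}]}}

```text
clock: 32.8
position: [0.5788, -0.0102, 0.1192]
orientation: [[-0.977, 0.213, 0.0], [0.213, 0.977, 0.0], [-0.0, 0.0, -1.0]]
wrist_force: [0.3, 1.3, 2.7]
gripper_width: 0.006
```

Emit:
{"name": "drive_tool", "arguments": {"plan": [{"travel": [0, 0, 0.0002], "twist": [0, 0, 0]}, {"travel": [0, 0, 0.0004], "twist": [0, 0, 0]}, {"travel": [0, 0, 0.0006], "twist": [0, 0, 0]}, {"travel": [0, 0, 0.0007], "twist": [0, 0, 0]}, {"travel": [0, 0, 0.0007], "twist": [0, 0, 0]}, {"travel": [0, 0, 0.0007], "twist": [0, 0, 0]}, {"travel": [0, 0, 0.0007], "twist": [0, 0, 0]}, {"travel": [0, 0, 0.0007], "twist": [0, 0, 0]}]}}

```text
clock: 33.6
position: [0.5788, -0.0102, 0.1186]
orientation: [[-0.977, 0.213, 0.0], [0.213, 0.977, -0.0], [-0.0, 0.0, -1.0]]
wrist_force: [0.2, 2.2, 3.8]
gripper_width: -0.001
```

```bash
python3 - <<'E'
from h import *
go(0,26,118.5)
E
```

```text
t 33.6 nest mm [1.000e-02 2.596e+01] z 118.59 yaw -12.31 F nest [-0.24  2.18] Fz 3.84 w -0.001
travel [0.     0.     0.0001] twist z -0.0001
```

The finger is dragging the pad slightly toward −y while it flattens. I'll add a small +y bias with the rest of the press.

Emit:
{"name": "drive_tool", "arguments": {"plan": [{"travel": [0, 0.0002, 0.0002], "twist": [0, 0, 0]}, {"travel": [0, 0.0004, 0.0004], "twist": [0, 0, 0]}, {"travel": [-0.0001, 0.0006, 0.0006], "twist": [0, 0, 0]}, {"travel": [-0.0002, 0.0008, 0.0007], "twist": [0, 0, 0]}, {"travel": [-0.0002, 0.0008, 0.0007], "twist": [0, 0, 0]}, {"travel": [-0.0002, 0.0008, 0.0007], "twist": [0, 0, 0]}, {"travel": [-0.0002, 0.0008, 0.0007], "twist": [0, 0, 0]}, {"travel": [-0.0002, 0.0008, 0.0007], "twist": [0, 0, 0]}]}}

```text
clock: 34.4
position: [0.5788, -0.0102, 0.1185]
orientation: [[-0.977, 0.213, -0.0], [0.213, 0.977, -0.001], [-0.0, -0.001, -1.0]]
wrist_force: [-5.6, -3.7, 17.7]
gripper_width: 0.005
```

```bash
python3 - <<'E'
from h import *
go(0,26,118.5)
E
```

```text
t 34.4 nest mm [-1.000e-02  2.604e+01] z 118.53 yaw -12.3 F nest [-4.66 -4.78] Fz 17.72 w 0.005
travel [-0. -0.  0.] twist z 0.0
```

The force jumped to 17.7 N at z 118.5 mm, so the pad is flat on the bars. Easing to about 10 N, well inside the limit.

Emit:
{"name": "drive_tool", "arguments": {"plan": [{"travel": [0, 0, -0.0001], "twist": [0, 0, 0]}, {"travel": [0, 0, -0.0002], "twist": [0, 0, 0]}, {"travel": [0, 0, -0.0003], "twist": [0, 0, 0]}, {"travel": [0, 0, -0.0003], "twist": [0, 0, 0]}, {"travel": [0, 0, -0.0003], "twist": [0, 0, 0]}, {"travel": [0, 0, -0.0003], "twist": [0, 0, 0]}, {"travel": [0, 0, -0.0003], "twist": [0, 0, 0]}, {"travel": [0, 0, -0.0003], "twist": [0, 0, 0]}]}}

```text
clock: 35.2
position: [0.5788, -0.0101, 0.1185]
orientation: [[-0.977, 0.213, -0.0], [0.213, 0.977, -0.001], [0.0, -0.001, -1.0]]
wrist_force: [-5.0, -3.8, 12.7]
gripper_width: 0.002
```

```bash
python3 - <<'E'
from h import *
o,p,_=state()
if 6<o["wrist_force"][2]<18 and p[2]<.1188: arm.job_done();print("handed in")
E
```

```text
t 35.2 nest mm [ 0.04 26.08] z 118.55 yaw -12.3 F nest [-4.08 -4.8 ] Fz 12.7 w 0.002
the job is handed in; nothing more can be done
handed in
```

The job is handed in at 35.2 s: the pad was pushed back to both pins, slid along to the end stop, and pressed flat over the plunger. The finger is still holding it down with about 13 N. No verdict is given, and the last seating checks were by force and position only, because the arm blocked the top camera and I had used all 12 picture views.

- **Pins:** the two-finger push stalled at about 9.6 N, shared evenly between the fingers. After the slide I repeated it. The left finger then the right took the load, at 8–9 N each, and their stall positions agreed within 0.3 mm. One small twist in that check went the wrong way and I corrected it.
- **End stop:** the push rose from about 3 N of sliding drag to 9.4 N and stalled. This came about 9 mm later than I expected, because the fingertips are narrower than I had assumed. Comparing the scene images showed the pad moving with the finger the whole way.
- **Press:** the force rose sharply at z 118.5 mm, against 118.3 mm expected for a pad lying flat. At hand-in the force was 12.7 N down, with about 4 N toward the pins and 5 N toward the stop.
- **Not confirmed:** I could not check directly that the pad still touches the stop after pressing. The finger dragged it slightly away (about 2 N) while it flattened, which I estimate at no more than 0.5 mm against the 3 mm allowed.
- **Bystanders:** I kept the arm clear of the spare pad, caliper and marker, but did not re-measure them at the end.

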